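Slide the cheese tray out over the worktop's end

TASK

Push the flat slate tray along the worktop toward the worktop's right-hand end until the right-hand end of the cheese lying on it is just level with the worktop's edge, so that the bare end of the tray sticks out square past the edge and somebody can get a hand under it. Slide the tray flat on the worktop, never lifting or tilting it, leave the cheese riding on it untouched, and do not disturb the other things.

Things in the scene. Friction and masses are not known exactly. Their poses are not given: they have to be found in the camera images.
- tray: The loose black slate tray, a plain flat slab 340 mm long (its x axis), 200 mm wide (its y axis) and 9 mm thick, 0.4 to 0.7 kg. Origin: centre of its underside, which lies flat on the worktop (z = 0). Its +x axis points roughly to the robot's right (world -y), up to 0.22 rad askew. It slides with friction on the worktop (about 3 to 7 N with its load) and turns as well when pushed off its middle.
- tray_right_end (a point): Middle of the lower edge of the tray's right-hand short side, the one to be pushed out past the worktop's end (170 mm along the tray's +x from its origin).
- tray_left_end (a point): Middle of the lower edge of the tray's left-hand short side, at the opposite end (170 mm along the tray's -x). A 200 mm wide, 9 mm high upright face, free to push against.
- worktop_right_edge (a point): A point on the worktop's right-hand end edge, at the height of the top. The edge is straight, runs along world x and drops away toward -y; the point's y is the edge's y, and its frame has the world's axes.
- cheese: A loose pale-yellow block of hard cheese, 168 mm long (its y axis), 63 mm wide, 49 mm high, 0.2 kg, lying lengthwise on the tray near its middle, up to 0.12 rad off the tray's direction, its +y axis pointing to the tray's right-hand end; its right-hand end lies 30 to 127 mm short of the tray's. Origin: centre of its underside, on the tray's top (z = 9 mm). It rides along by friction if the tray is pushed smoothly (up to about 0.1 m/s).
- cheese_right_end (a point): Middle of the lower edge of the cheese's right-hand end (84 mm along the cheese's +y from its origin): the point to be brought level with the worktop's edge.
- pepper_mill: Bystander: turned dark wooden pepper mill, 58 mm across, 200 mm tall, upright left of the tray. Origin: centre of its foot.
- cup: Bystander: white coffee cup with a handle, 76 x 100 mm, 62 mm tall, upright left of the tray. Origin: centre of its foot.
- salt_bowl: Bystander: small brown bowl of salt, 71 mm across, 23 mm tall, left of the tray. Origin: centre of its foot.
- spice_jar: Bystander: small spice jar with a red cap, 41 mm across, 105 mm tall, upright beyond the left end of the tray, in front of the jars along the back. Origin: centre of its foot.

How it is judged:
By the outcome, as a careful person would: the job done as asked, in the order asked, and still so for the second after the job is handed in, with the robot touching nothing.
It also fails if it takes over 51 s, if anything falls off the work surface, if the arm or the gripper's body presses on something with over 40 N, if the wrist force passes 120 N, or if a joint passes its speed limit or range.

ROBOT

A 7-joint arm with a two-finger parallel gripper is mounted at the origin on a cart in front of the work surface, level with it; the furniture and walls round the work are solid. World frame = base frame: x ahead of the robot, y to its left, z up, the work surface at z = 0. Lengths are in m, angles in degrees, forces in N, time in s.
With the tool pointing down it reaches from about 0.425 to 0.875 m from the base axis. Payload 4.7 kg.
Tool frame: the origin (TCP) lies between the finger pads; the fingertips stand 8 mm ahead of it and the grasp point (between the pads) lies 11 mm behind it; z points along the fingers, y is the line along which they close (so a half turn about z gives the same grasp; the last joint's range is limited). The gripper opens to 87 mm and grips with 3 to 60 N. Pads are 19 mm wide; open, the fingers measure 117 mm over their backs; the gripper's body (75 mm by 190 mm) begins 51 mm behind the grasp point.
Start: joints at [70.823, 18.392, -4.016, 83.108, 1.295, 78.541, -3.26], TCP at [0.222, -0.611, 0.207] pointing down, gripper open.
Joint ranges: [-163.93, 163.93], [-17.29, 119.83], [-79.2, 71.16], [3.27, 140.29], [-89.18, 269.18], [5.43, 117.66], [-154.24, 154.24]. Speed limits (degrees/s): [147.25, 147.25, 180, 180, 180, 180, 180].

INTERFACE

Orientations are given as [roll, pitch, yaw] about the fixed x, y, z axes, in that order (R = Rz(yaw) Ry(pitch) Rx(roll)).
In Python, from cell import env, viewer gives the robot as it stands. The module is installed in compiled form; this text tells all that it offers.
- The arm moves only by the tool arm_command, never from a script. Its argument "series" is a list of rows, each a list of 2 entries, a list of its own where there are three numbers: the shift along the tool's x, y, z in mm, then the turn about the tool's z in rad. A call has exactly 5 rows; each row is the pose to reach, as a shift and turn from the pose commanded when the call began, along the tool's axes at that moment; what a row does not reach only later rows make up. A row lasts 1/10 s, in which the tool goes at most 50 mm and 8.59 degrees, less where a joint would pass 70% of its speed; a pose out of reach is approached as far as the arm can. A call with a gripper value outside its range is refused whole. "grip" is the gripper command: -1 is fully open, 1 is shut, values between are in proportion, set as the call begins (left out, the last holds). The fingers move at their own pace and stop on an object; "grip_force" is the grip in N (left out, the last holds). Time passes only in rows, so rows that repeat a pose let the fingers close, or fill a call up. It gives the time, the measured TCP pose, the force, the opening and the grip force at its end, in the units of the state.
- env.get_obs(): the state, without advancing time (a new reading comes with each control period).
- viewer.read_camera(name): name is "scene" or "top"; returns (picture, depth): 384x512x3 uint8, blue, green, red; 384x512 float32, m along the optical axis (not along the pixel's ray), 0 where there is no reading.
- viewer.calibration(name): a dict with "K" (3x3 intrinsics, pixels), "T" (4x4, takes a point from camera to world coordinates). Camera axes: x right, y up, looking along -z (the intrinsics and any distortion apply to the point x, -y, -z); pixel columns grow to the right and rows downward; lengths in m; the calibration is good to about 2 mm. A picture is of the moment at which its call begins. calibration takes no time and is no camera call.
- env.sign_off(): hands the job in; it is judged then, once.
The state is a dict: "time_s": time; "qpos": joint angles; "joint_velocities": joint speeds; "effort": joint torques, N m; "tool_pos": TCP position; "tool_rot": TCP orientation; "force": force on the tool from outside, world axes, zero at the start; "wrist_torque": the same for the moment, N m; "grip_width": finger opening in m; "grasp_force": force on a finger pad.
Only numpy, scipy, OpenCV 4.12 (cv2) and the standard library are available. Lean on these libraries where they do the work, as an engineer would, in place of code of your own. Each camera call takes 0.05 s, during which the arm holds its last target. There are 200 camera calls.

## Working session

There is one attempt and no reset: what is moved stays moved. The work goes in short steps, Python scripts to look and compute and a tool call to move; the robot and the scene stay as the last step left them, time stands still between calls to the robot, and variables do not carry over. Pictures are saved under pics/ and viewed, at most 10 in all, crops included, and the job is handed in when it is done.

Besides the shell and the picture viewer there is one more tool, called after "Request:" in YAML: its name, and indented under it one key for each argument. arm_command: Moves the arm, as the interface text tells. Its arguments: {"type":"object","properties":{"series":{"type":"array"},"grip":{"type":"number"},"grip_force":{"type":"number"}},"required":["series"]}

```bash
mkdir -p pics; cat > h.py <<'E'
import numpy as np,cv2
from cell import env,viewer
def grab(n,tag):
    im,d=viewer.read_camera(n); cv2.imwrite(f'pics/{n}_{tag}.png',im); return im,d
def world(n,d):
    c=viewer.calibration(n);K,T=c["K"],np.array(c["T"])
    v,u=np.mgrid[:d.shape[0],:d.shape[1]]
    P=np.stack([(u-K[0][2])/K[0][0]*d,-(v-K[1][2])/K[1][1]*d,-d],-1)
    W=P@T[:3,:3].T+T[:3,3]; W[d==0]=np.nan; return W
E
python3 - <<'E'
from h import *
for n in("scene","top"):
    im,d=grab(n,'0');np.savez(f'{n}0.npz',im=im,d=d);c=viewer.calibration(n);print(c)
o=env.get_obs();print(o)
E
```

```text
{'K': array([[379.18311879,   0.        , 253.1082153 ],
       [  0.        , 379.18311879, 177.84789843],
       [  0.        ,   0.        ,   1.        ]]), 'T': array([[-0.75055448,  0.42080707, -0.50949915, -0.18662854],
       [-0.66072412, -0.46557013,  0.58880225,  0.81797303],
       [ 0.01056456,  0.77856654,  0.62747313,  0.98143136],
       [ 0.        ,  0.        ,  0.        ,  1.        ]])}
{'K': array([[432.89067428,   0.        , 250.99541212],
       [  0.        , 432.89067428, 185.18040363],
       [  0.        ,   0.        ,   1.        ]]), 'T': array([[-0.00169305,  0.99653382, -0.08317141,  0.44159413],
       [-0.99999408, -0.0019363 , -0.00284408, -0.03766223],
       [-0.00299526,  0.0831661 ,  0.9965312 ,  1.62302912],
       [ 0.        ,  0.        ,  0.        ,  1.        ]])}
{'time_s': 0.1, 'qpos': array([70.82325311, 18.43391596, -4.01634728, 83.16978329,  1.29529861,
       78.5386952 , -3.25856465]), 'joint_velocities': array([ 0.00336982, -0.03637044,  0.00527344, -0.12744883,  0.01199222,
        0.00083264,  0.02525726]), 'effort': array([ 2.85445576e-04, -4.92572451e+01, -4.05467357e-01, -3.13398206e+01,
       -6.41142810e-02,  3.94806708e-02,  6.96416305e-05]), 'tool_pos': array([ 0.22192954, -0.61038383,  0.20636476]), 'tool_rot': array([-1.79902857e+02,  5.48086307e-03,  1.99886566e+01]), 'force': array([-0.31049665, -0.12449907,  0.86631758]), 'wrist_torque': array([-0.03027032,  0.02198724, -0.01684639]), 'grasp_force': 0.0, 'grip_width': 0.08708021487331709}
```

View pics/top_0.png

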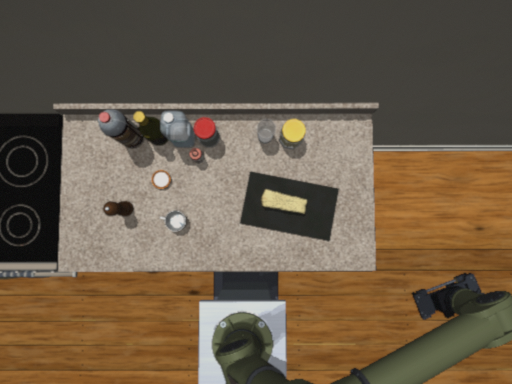

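View pics/scene_0.png

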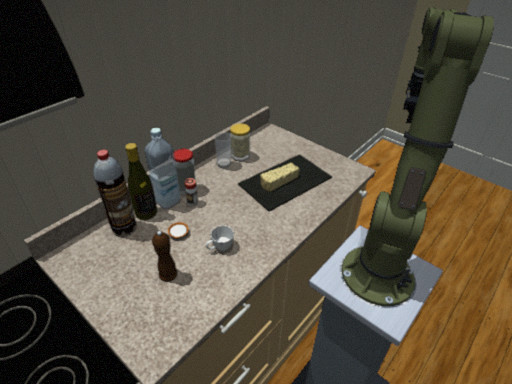

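The top view shows the tray centred near (290,206), the cheese at (284,202), and the worktop's right edge at column ~375. The cup is at (176,221), the salt bowl at (161,180) and the spice jar at (196,155). The scene view shows the tray at (285,185), with its left side open. I'll measure next.

```bash
cat >> h.py <<'E'
def rays(n,uv,z):
    c=viewer.calibration(n);K,T=c["K"],np.array(c["T"]);uv=np.asarray(uv,float).reshape(-1,2)
    r=np.c_[(uv[:,0]-K[0][2])/K[0][0],-(uv[:,1]-K[1][2])/K[1][1],-np.ones(len(uv))]@T[:3,:3].T
    o=T[:3,3]; return o+r*((z-o[2])/r[:,2])[:,None]
def box(n,m,z):
    m=cv2.morphologyEx(m.astype(np.uint8),cv2.MORPH_OPEN,np.ones((2,2)))
    cs,_=cv2.findContours(m,cv2.RETR_EXTERNAL,cv2.CHAIN_APPROX_NONE); c=max(cs,key=cv2.contourArea)
    p=rays(n,c,z)[:,:2]*1000; return cv2.minAreaRect(p.astype(np.float32)),p
def measure(im,d,n='top'):
    W=world(n,d);h=cv2.cvtColor(im,cv2.COLOR_BGR2HSV);H,S,V=[h[...,i].astype(int) for i in range(3)]
    reg=(W[...,0]>.4)&(W[...,0]<.8)&(W[...,1]>-.6)&(W[...,1]<.1)
    ch=reg&(W[...,2]>.03)&(W[...,2]<.075)&(H>15)&(H<40)&(S>50)&(V>90)
    t=reg&(((V<50)&(W[...,2]<.03)&(W[...,2]>-.02))|ch)
    return box(n,t,.009),box(n,ch,.058),W
E
python3 - <<'E'
from h import *
z=np.load('top0.npz');im,d=z['im'],z['d']
t,c,W=measure(im,d)
for b,p in(t,c):print(b,np.round(cv2.boxPoints(b)))
# worktop edge along y
zz=W[...,2]
for r in range(130,265,15):
    row=np.abs(zz[r])<.03; k=np.where(row)[0]; k=k[k<400]; print(r,k.max(),np.round(rays('top',[[k.max()+.5,r]],0)[0],4))
# scene view heights
print('table z',np.nanmedian(zz[230:260,250:350]))
for nm,u,v in(('mill',118,209),('cup',176,221),('salt',161,180),('spice',196,155),('jar',293,131),('glass',266,131),('redjar',205,128)):
    print(nm,np.round(W[v,u],3))
E
```

```text
((496.1364440917969, -178.63853454589844), (329.4315490722656, 189.92416381835938), 78.87918853759766) [[ 371. -322.]
 [ 558. -359.]
 [ 621.  -35.]
 [ 435.    1.]]
((510.0052490234375, -152.64633178710938), (162.43133544921875, 59.65461349487305), 79.00870513916016) [[ 465. -227.]
 [ 524. -238.]
 [ 555.  -79.]
 [ 496.  -67.]]
130 371 [ 0.7866 -0.4913  0.    ]
145 371 [ 0.7289 -0.4898  0.    ]
160 372 [ 0.6716 -0.4922  0.    ]
175 372 [ 0.6146 -0.4907  0.    ]
190 373 [ 0.558  -0.4931  0.    ]
205 373 [ 0.5017 -0.4917  0.    ]
220 373 [ 0.4457 -0.4903  0.    ]
235 374 [ 0.39   -0.4926  0.    ]
250 374 [ 0.3347 -0.4912  0.    ]
table z 0.0007341077929235995
mill [0.484 0.419 0.151]
cup [0.443 0.247 0.006]
salt [0.595 0.302 0.02 ]
spice [0.675 0.161 0.108]
jar [ 0.754 -0.18   0.14 ]
glass [ 0.781 -0.09   0.013]
redjar [0.758 0.123 0.171]
```

Request:
arm_command:
  series:
    - [[0,0,0],-0.14]
    - [[0,0,0],-0.28]
    - [[0,0,0],-0.42]
    - [[0,0,0],-0.56]
    - [[0,0,0],-0.7]
  grip: -1

```text
time_s: 0.6
tool_pos: [0.222, -0.6105, 0.2067]
tool_rot: [-179.9, -0.0, 60.4]
force: [0.8, 0.3, 0.7]
grip_width: 0.087
grasp_force: 0.0
```

Request:
arm_command:
  series:
    - [[0,0,0],-0.14]
    - [[0,0,0],-0.28]
    - [[0,0,0],-0.328]
    - [[0,0,0],-0.328]
    - [[0,0,0],-0.328]

```text
time_s: 1.1
tool_pos: [0.222, -0.6107, 0.207]
tool_rot: [-180.0, -0.0, 78.8]
force: [0.5, 0.9, -0.7]
grip_width: 0.0869
grasp_force: 0.0
```

Request:
arm_command:
  series:
    - [[30,8,0],0]
    - [[65,18,0],0]
    - [[105,29,0],0]
    - [[145,40,0],0]
    - [[185,51,0],0]

```text
time_s: 1.6
tool_pos: [0.3084, -0.4376, 0.2073]
tool_rot: [180.0, 0.0, 78.8]
force: [0.3, 0.1, -0.2]
grip_width: 0.087
grasp_force: 0.0
```

Request:
arm_command:
  series:
    - [[40,11,0],0]
    - [[80,22,0],0]
    - [[120,33,0],0]
    - [[160,44,0],0]
    - [[200,55,0],0]

```text
time_s: 2.1
tool_pos: [0.4008, -0.2519, 0.2075]
tool_rot: [180.0, 0.0, 78.8]
force: [0.2, 0.2, -0.3]
grip_width: 0.0869
grasp_force: 0.0
```

Request:
arm_command:
  series:
    - [[40,11,0],0]
    - [[80,22,0],0]
    - [[120,33,0],0]
    - [[160,44,0],0]
    - [[200,55,0],0]

```text
time_s: 2.6
tool_pos: [0.4933, -0.0664, 0.2076]
tool_rot: [180.0, 0.0, 78.8]
force: [0.2, -0.3, -1.0]
grip_width: 0.0871
grasp_force: 0.0
```

Request:
arm_command:
  series:
    - [[35,10,0],0]
    - [[65,18,0],0]
    - [[85,23,0],0]
    - [[92,25,20],0]
    - [[92,25,60],0]

```text
time_s: 3.1
tool_pos: [0.5383, 0.0198, 0.1495]
tool_rot: [179.6, -0.1, 79.0]
force: [1.3, -0.6, -0.3]
grip_width: 0.0871
grasp_force: 0.0
```

Request:
arm_command:
  series:
    - [[0,0,30],0]
    - [[0,0,60],0]
    - [[0,0,85],0]
    - [[0,0,105],0]
    - [[0,0,115],0]

```text
time_s: 3.6
tool_pos: [0.5338, 0.0174, 0.0304]
tool_rot: [-179.8, 0.0, 78.8]
force: [0.3, 0.3, 0.0]
grip_width: 0.0869
grasp_force: 0.0
```

Request:
arm_command:
  series:
    - [[0,0,8],0]
    - [[0,0,16],0]
    - [[0,0,20],0]
    - [[0,0,20],0]
    - [[0,0,20],0]

```text
time_s: 4.1
tool_pos: [0.5356, 0.0176, 0.0128]
tool_rot: [179.9, 0.0, 78.9]
force: [0.7, 0.3, -0.2]
grip_width: 0.087
grasp_force: 0.0
```

```bash
python3 - <<'E'
from h import *
grab('scene','1');o=env.get_obs();print(o['tool_pos'],o['tool_rot'],o['force'])
im=cv2.imread('pics/scene_1.png');cv2.imwrite('pics/s1c.png',cv2.resize(im[130:260,170:370],None,fx=4,fy=4,interpolation=2))
E
```

```text
[0.53568006 0.01755872 0.01291856] [1.79935958e+02 2.10235634e-03 7.88831445e+01] [ 0.18018128  0.1124842  -0.25652201]
```

View pics/s1c.png

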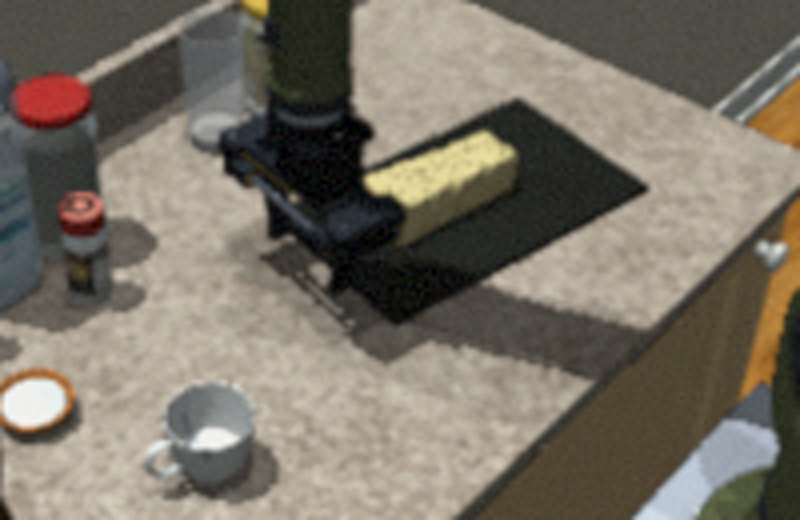

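Request:
arm_command:
  series:
    - [[-4,0,1.5],0]
    - [[-8,0,1.5],0]
    - [[-12,0,1.5],0]
    - [[-15,0,1.5],0]
    - [[-18,0,1.5],0]

```text
time_s: 4.65
tool_pos: [0.5316, -0.0006, 0.0109]
tool_rot: [180.0, 0.0, 78.9]
force: [-0.7, 0.7, 0.2]
grip_width: 0.0871
grasp_force: 0.0
```

Request:
arm_command:
  series:
    - [[-3,0,0],0]
    - [[-6,0,0],0]
    - [[-10,0,0],0]
    - [[-15,0,0],0]
    - [[-21,0,0],0]

```text
time_s: 5.15
tool_pos: [0.5276, -0.021, 0.0108]
tool_rot: [180.0, 0.0, 78.9]
force: [0.4, -0.2, -0.1]
grip_width: 0.0869
grasp_force: 0.0
```

```bash
python3 - <<'E'
from h import *
im,d=grab('scene','2');o=env.get_obs();print(o['tool_pos'],o['force'])
cv2.imwrite('pics/s2c.png',cv2.resize(im[130:260,170:370],None,fx=4,fy=4,interpolation=2))
E
```

```text
[ 0.52732298 -0.02258922  0.01071399] [-0.49335011 -0.76379431  0.09474863]
```

View pics/s2c.png

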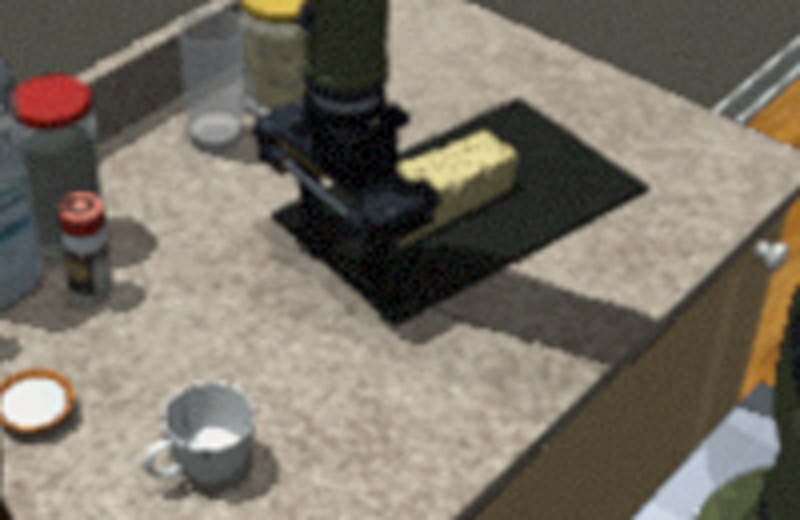

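```bash
python3 - <<'E'
from h import *
im,d=grab('scene','3');W=world('scene',d);z0=np.load('scene0.npz');W0=world('scene',z0['d'])
o=env.get_obs();p=o['tool_pos'];print(p)
R=np.array([.1925,.981]);Y=np.array([.981,-.1925])
q=W[...,:2]-p[:2];a=q@R;b=q@Y
m=(np.abs(a)<.04)&(np.abs(b)<.1)&(W[...,2]<.06)&(W[...,2]>.0)
mm=m&(np.abs(d-z0['d'])>.008)
for lo in(0,.01,.02,.03,.04):
    k=mm&(W[...,2]>=lo)&(W[...,2]<lo+.01);print(lo,k.sum(), np.round(np.nanpercentile(a[k],[5,50,95])*1000) if k.any() else '', np.round(np.nanpercentile(b[k],[5,50,95])*1000) if k.any() else '')
v=np.where(mm);print(v[0].min(),v[0].max(),v[1].min(),v[1].max())
cv2.imwrite('pics/s3c.png',cv2.resize(im[170:215,230:290],(720,540),interpolation=0))
# tray left edge compare: black mask first/now
for n,I in(('0',z0['im']),('3',im)):
    g=I.max(-1);row=[(r,int(np.argmax(g[r,230:300]<45)+230)) for r in range(184,214,3)];print(n,row,[tuple(np.round(rays('scene',[[c,r]],.009)[0,:2]*1000)) for r,c in row][::3])
E
```

```text
[ 0.52740686 -0.02211059  0.01071007]
0 31 [-35.   2.  36.] [-79.   5.  83.]
0.01 13 [-35.  -4.   8.] [-69.  22.  71.]
0.02 10 [-9.  2.  8.] [-51.  -1.  51.]
0.03 20 [-10.   2.   9.] [-53. -42.  46.]
0.04 18 [-8.  2.  9.] [-52. -45.  49.]
179 208 235 274
0 [(184, 239), (187, 242), (190, 246), (193, 249), (196, 253), (199, 256), (202, 259), (205, 263), (208, 266), (211, 230)] [(np.float64(619.0), np.float64(-27.0)), (np.float64(553.0), np.float64(-13.0)), (np.float64(490.0), np.float64(-0.0)), (np.float64(538.0), np.float64(109.0))]
3 [(184, 239), (187, 242), (190, 245), (193, 248), (196, 252), (199, 256), (202, 259), (205, 263), (208, 265), (211, 230)] [(np.float64(619.0), np.float64(-27.0)), (np.float64(556.0), np.float64(-11.0)), (np.float64(490.0), np.float64(-0.0)), (np.float64(538.0), np.float64(109.0))]
```

View pics/s3c.png

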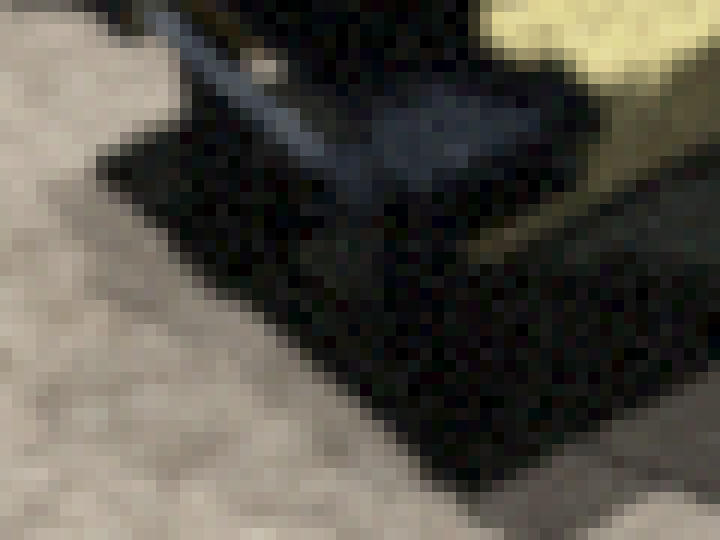

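```bash
python3 - <<'E'
from h import *
im=cv2.imread('pics/scene_1.png')
cv2.imwrite('pics/s1d.png',cv2.resize(im[170:215,230:290],(720,540),interpolation=0))
c=viewer.calibration('scene');T=np.array(c['T']);K=c['K']
def proj(p):
    q=T[:3,:3].T@(np.array(p)-T[:3,3]);return K[0][2]+K[0][0]*q[0]/-q[2],K[1][2]+K[1][1]*-q[1]/-q[2]
for s in(-51,51):
  for z in(0.003,.01,.02):
    for a in (-9,9):
      u,v=proj([.5357+.981*s/1000+.1925*a/1000,.0176-.1925*s/1000+.981*a/1000,z]);print(s,z,a,'crop',round((u-230)*12),round((v-170)*12))
o=env.get_obs();print(o['qpos'],o['tool_rot'])
E
```

```text
-51 0.003 -9 crop 324 437
-51 0.003 9 crop 278 461
-51 0.01 -9 crop 324 421
-51 0.01 9 crop 278 444
-51 0.02 -9 crop 325 397
-51 0.02 9 crop 279 421
51 0.003 -9 crop 132 266
51 0.003 9 crop 87 288
51 0.01 -9 crop 132 250
51 0.01 9 crop 87 271
51 0.02 -9 crop 131 226
51 0.02 9 crop 86 248
[ 37.26827323  19.7974213  -42.86819713 111.09786636  16.33372139
  55.25913759 -24.55853032] [-1.79988306e+02  4.45706936e-02  7.87925055e+01]
```

View pics/s1d.png

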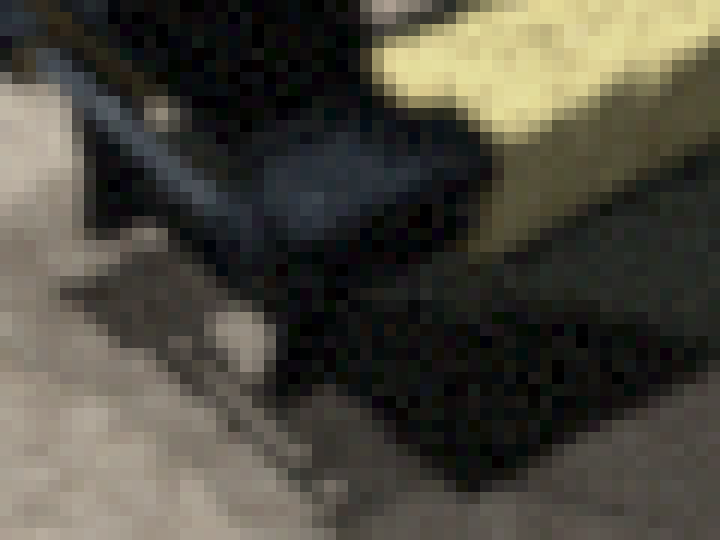

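Projecting the tips shows that with the gripper open they sit about 25 mm higher than stated (linkage fingers), so they passed over the tray without touching it. I'll back off, half-close the gripper and recheck the tip height.

Request:
arm_command:
  series:
    - [[6,0,-3],0]
    - [[18,0,-3],0]
    - [[30,0,-3],0]
    - [[38,0,-3],0]
    - [[42,0,-3],0]

```text
time_s: 5.75
tool_pos: [0.5359, 0.0227, 0.0139]
tool_rot: [180.0, -0.0, 79.0]
force: [-0.2, 0.0, -0.1]
grip_width: 0.0872
grasp_force: 0.0
```

Request:
arm_command:
  series:
    - [[0,0,0],0]
    - [[0,0,0],0]
    - [[0,0,0],0]
    - [[0,0,0],0]
    - [[0,0,0],0]
  grip: 0

```text
time_s: 6.25
tool_pos: [0.5357, 0.0201, 0.0138]
tool_rot: [180.0, 0.0, 78.8]
force: [-1.2, 0.6, -0.2]
grip_width: 0.055
grasp_force: 0.0
```

```bash
python3 - <<'E'
from h import *
im,d=grab('scene','4')
cv2.imwrite('pics/s4d.png',cv2.resize(im[170:215,230:290],(720,540),interpolation=0))
c=viewer.calibration('scene');T=np.array(c['T']);K=c['K']
def proj(p):
    q=T[:3,:3].T@(np.array(p)-T[:3,3]);return K[0][2]+K[0][0]*q[0]/-q[2],K[1][2]+K[1][1]*-q[1]/-q[2]
o=env.get_obs();t=o['tool_pos'];w=o['grip_width']*500;print(t,w,o['force'])
for s in(-w,-w-15,w+15):
  for z in(0.006,.016,.026):
    for a in (-9,9):
      u,v=proj([t[0]+.981*s/1000+.1925*a/1000,t[1]-.1925*s/1000+.981*a/1000,z]);print(round(s),z,a,'crop',round((u-230)*12),round((v-170)*12))
E
```

```text
[0.53570829 0.02012296 0.01382512] 25.43976508994738 [ 0.33480581 -0.67677493 -0.91864345]
-25 0.006 -9 crop 269 390
-25 0.006 9 crop 223 413
-25 0.016 -9 crop 269 366
-25 0.016 9 crop 224 389
-25 0.026 -9 crop 269 343
-25 0.026 9 crop 224 366
-40 0.006 -9 crop 298 416
-40 0.006 9 crop 252 439
-40 0.016 -9 crop 298 392
-40 0.016 9 crop 253 416
-40 0.026 -9 crop 299 368
-40 0.026 9 crop 253 392
40 0.006 -9 crop 146 280
40 0.006 9 crop 101 302
40 0.016 -9 crop 145 256
40 0.016 9 crop 100 278
40 0.026 -9 crop 145 233
40 0.026 9 crop 100 255
```

View pics/s4d.png

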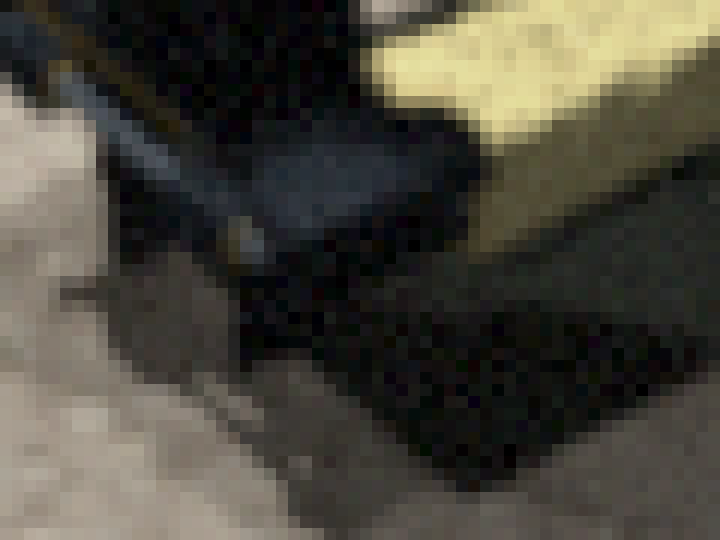

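Request:
arm_command:
  series:
    - [[0,0,3],0]
    - [[0,0,6],0]
    - [[0,0,8],0]
    - [[0,0,10],0]
    - [[0,0,10],0]

```text
time_s: 6.8
tool_pos: [0.5354, 0.0205, 0.0034]
tool_rot: [-180.0, 0.0, 78.9]
force: [0.1, 0.9, -0.9]
grip_width: 0.0438
grasp_force: 0.0
```

Request:
arm_command:
  series:
    - [[0,0,1],0]
    - [[0,0,2],0]
    - [[0,0,3],0]
    - [[0,0,3],0]
    - [[0,0,3],0]

```text
time_s: 7.3
tool_pos: [0.5357, 0.0205, 0.0008]
tool_rot: [180.0, 0.0, 78.9]
force: [-0.5, -1.0, 0.1]
grip_width: 0.0436
grasp_force: 0.0
```

Request:
arm_command:
  series:
    - [[0,0,1],0]
    - [[0,0,2],0]
    - [[0,0,2.5],0]
    - [[0,0,2.5],0]
    - [[0,0,2.5],0]

```text
time_s: 7.8
tool_pos: [0.5357, 0.0205, -0.0017]
tool_rot: [-180.0, 0.0, 78.9]
force: [0.4, -0.4, -0.4]
grip_width: 0.0435
grasp_force: 0.0
```

Request:
arm_command:
  series:
    - [[0,0,1],0]
    - [[0,0,2],0]
    - [[0,0,2],0]
    - [[0,0,2],0]
    - [[0,0,2],0]

```text
time_s: 8.3
tool_pos: [0.5358, 0.0205, -0.0036]
tool_rot: [180.0, 0.0, 78.9]
force: [-0.5, 0.7, -0.1]
grip_width: 0.0432
grasp_force: 0.0
```

```bash
python3 - <<'E'
from h import *
im,d=grab('scene','5')
cv2.imwrite('pics/s5d.png',cv2.resize(im[170:215,230:290],(720,540),interpolation=0))
E
```

```text
(no output)
```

View pics/s5d.png

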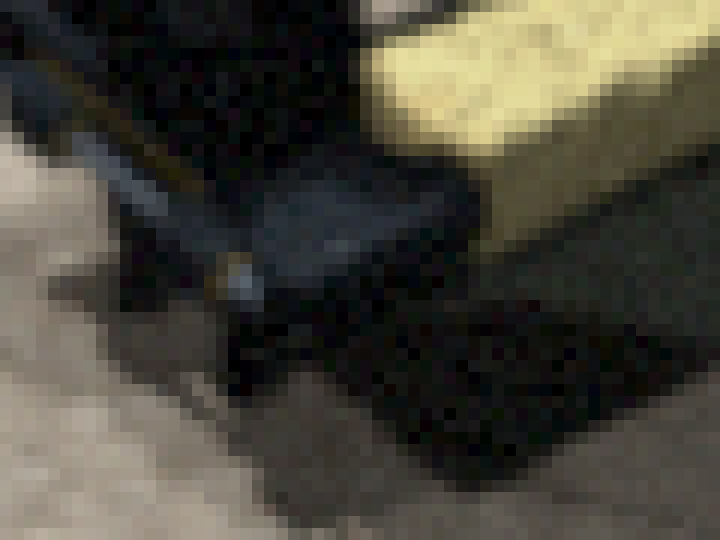

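The near tip is at (235,402) and the far tip at (125,308) in the crop, still about 1 cm above the top. I'll keep lowering while watching the force.

Request:
arm_command:
  series:
    - [[0,0,0.5],0]
    - [[0,0,1],0]
    - [[0,0,1.5],0]
    - [[0,0,2],0]
    - [[0,0,2],0]

```text
time_s: 8.85
tool_pos: [0.5357, 0.0205, -0.0058]
tool_rot: [-180.0, 0.0, 78.9]
force: [-0.5, 1.6, 0.6]
grip_width: 0.0436
grasp_force: 0.0
```

Request:
arm_command:
  series:
    - [[0,0,0.5],0]
    - [[0,0,1],0]
    - [[0,0,1.5],0]
    - [[0,0,1.5],0]
    - [[0,0,1.5],0]

```text
time_s: 9.35
tool_pos: [0.5357, 0.0205, -0.0072]
tool_rot: [180.0, 0.0, 78.9]
force: [-0.4, -0.2, -0.0]
grip_width: 0.0437
grasp_force: 0.0
```

Request:
arm_command:
  series:
    - [[0,0,0.5],0]
    - [[0,0,1],0]
    - [[0,0,1.5],0]
    - [[0,0,1.5],0]
    - [[0,0,1.5],0]

```text
time_s: 9.85
tool_pos: [0.5357, 0.0205, -0.0087]
tool_rot: [-180.0, 0.0, 78.9]
force: [0.1, -0.5, -0.3]
grip_width: 0.0435
grasp_force: 0.0
```

Request:
arm_command:
  series:
    - [[0,0,0.5],0]
    - [[0,0,1],0]
    - [[0,0,1.5],0]
    - [[0,0,1.5],0]
    - [[0,0,1.5],0]

```text
time_s: 10.35
tool_pos: [0.5357, 0.0205, -0.0102]
tool_rot: [-180.0, 0.0, 78.9]
force: [0.4, -0.3, -0.2]
grip_width: 0.0436
grasp_force: 0.0
```

Request:
arm_command:
  series:
    - [[0,0,0.5],0]
    - [[0,0,1],0]
    - [[0,0,1.5],0]
    - [[0,0,1.5],0]
    - [[0,0,1.5],0]

```text
time_s: 10.85
tool_pos: [0.5357, 0.0205, -0.0117]
tool_rot: [-180.0, 0.0, 78.9]
force: [0.5, -1.0, -0.5]
grip_width: 0.0434
grasp_force: 0.0
```

Request:
arm_command:
  series:
    - [[0,0,0.5],0]
    - [[0,0,1],0]
    - [[0,0,1.5],0]
    - [[0,0,1.5],0]
    - [[0,0,1.5],0]

```text
time_s: 11.35
tool_pos: [0.5357, 0.0205, -0.0132]
tool_rot: [-180.0, 0.0, 78.9]
force: [-0.5, -0.4, -0.4]
grip_width: 0.0434
grasp_force: 0.0
```

Request:
arm_command:
  series:
    - [[0,0,0.5],0]
    - [[0,0,1],0]
    - [[0,0,1.5],0]
    - [[0,0,1.5],0]
    - [[0,0,1.5],0]

```text
time_s: 11.85
tool_pos: [0.5357, 0.0205, -0.0147]
tool_rot: [-180.0, 0.0, 78.9]
force: [0.9, 0.9, 0.5]
grip_width: 0.0437
grasp_force: 0.1
```

Request:
arm_command:
  series:
    - [[0,0,0.5],0]
    - [[0,0,1],0]
    - [[0,0,1.5],0]
    - [[0,0,1.5],0]
    - [[0,0,1.5],0]

```text
time_s: 12.35
tool_pos: [0.5358, 0.0204, -0.0148]
tool_rot: [-180.0, 0.1, 78.9]
force: [-4.7, -0.0, 12.2]
grip_width: 0.0432
grasp_force: 6.3
```

Tips touched the worktop at TCP z ≈ -0.0148. I'll raise 4 mm, which leaves the tips about 2.5 mm up, and approach the tray.

Request:
arm_command:
  series:
    - [[0,0,-2],0]
    - [[0,0,-4],0]
    - [[-3,0,-4],0]
    - [[-6,0,-4],0]
    - [[-10,0,-4],0]

```text
time_s: 12.85
tool_pos: [0.5336, 0.0103, -0.0124]
tool_rot: [-180.0, 0.0, 78.9]
force: [-0.6, 0.4, 0.4]
grip_width: 0.0438
grasp_force: 0.0
```

Request:
arm_command:
  series:
    - [[-3,0,0],0]
    - [[-6,0,0],0]
    - [[-9,0,0],0]
    - [[-12,0,0],0]
    - [[-15,0,0],0]

```text
time_s: 13.35
tool_pos: [0.531, -0.0027, -0.0122]
tool_rot: [180.0, -0.1, 78.9]
force: [0.6, 4.4, -1.7]
grip_width: 0.0435
grasp_force: 2.0
```

Request:
arm_command:
  series:
    - [[-5,-0.5,0],-0.004]
    - [[-11,-1.5,0],-0.01]
    - [[-19,-2.5,0],-0.017]
    - [[-28,-4,0],-0.025]
    - [[-37,-5,0],-0.034]

```text
time_s: 13.85
tool_pos: [0.5184, -0.0404, -0.0122]
tool_rot: [-180.0, 0.0, 80.9]
force: [0.6, 4.0, -2.7]
grip_width: 0.0436
grasp_force: 1.9
```

Request:
arm_command:
  series:
    - [[-9,-1.2,0],-0.008]
    - [[-18,-2.4,0],-0.016]
    - [[-27,-3.6,0],-0.024]
    - [[-36,-4.8,0],-0.032]
    - [[-45,-6,0],-0.04]

```text
time_s: 14.35
tool_pos: [0.5055, -0.0836, -0.0122]
tool_rot: [-180.0, 0.0, 83.2]
force: [-0.5, 4.5, -1.3]
grip_width: 0.0437
grasp_force: 1.9
```

Request:
arm_command:
  series:
    - [[-9,-1.2,0],-0.008]
    - [[-18,-2.4,0],-0.016]
    - [[-27,-3.6,0],-0.024]
    - [[-36,-4.8,0],-0.032]
    - [[-45,-6,0],-0.04]

```text
time_s: 14.85
tool_pos: [0.4941, -0.1275, -0.0122]
tool_rot: [-180.0, 0.0, 85.5]
force: [1.7, 3.8, -1.8]
grip_width: 0.0437
grasp_force: 2.0
```

Request:
arm_command:
  series:
    - [[-9,-1.2,0],-0.008]
    - [[-18,-2.4,0],-0.016]
    - [[-27,-3.6,0],-0.024]
    - [[-36,-4.8,0],-0.032]
    - [[-45,-6,0],-0.04]

```text
time_s: 15.35
tool_pos: [0.4846, -0.1719, -0.0122]
tool_rot: [-180.0, 0.0, 87.8]
force: [0.8, 4.6, -0.7]
grip_width: 0.0435
grasp_force: 2.0
```

Request:
arm_command:
  series:
    - [[-8,-1,0],-0.008]
    - [[-15,-2,0],-0.016]
    - [[-21,-3,0],-0.025]
    - [[-26,-4,0],-0.033]
    - [[-30,-5,0],-0.039]

```text
time_s: 15.85
tool_pos: [0.4785, -0.2013, -0.0122]
tool_rot: [-180.0, 0.0, 90.0]
force: [0.2, 3.5, -0.9]
grip_width: 0.0434
grasp_force: 2.0
```

```bash
python3 - <<'E'
from h import *
im,d=grab('top','6');np.savez('top6.npz',im=im,d=d);o=env.get_obs();print(o['tool_pos'],o['tool_rot'],o['time_s'])
im2,_=grab('scene','6')
cv2.imwrite('pics/c6.png',np.hstack([cv2.resize(im[120:280,190:430],(400,267)),cv2.resize(im2[110:270,170:410],(400,267))]))
E
```

```text
[ 0.47827415 -0.2021651  -0.01221732] [-1.79983242e+02  3.70085852e-02  8.99493511e+01] 15.9
```

View pics/c6.png

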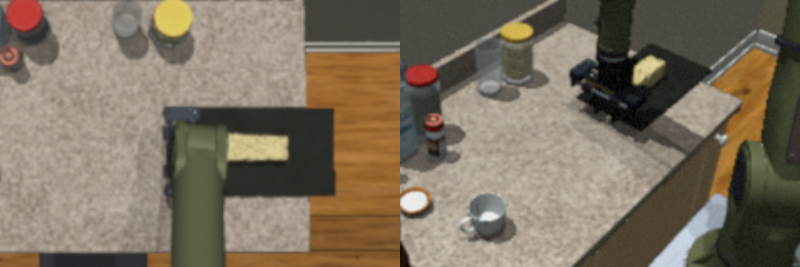

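Left half (top view): the tray is square, its right edge at about column 334 and the worktop edge at about 305. The cheese's right end, at about 288, is still short of the edge. I'll measure what remains at sub-pixel level.

```bash
cat > m.py <<'E'
from h import *
def cross(p,lo,hi):  # subpixel col of half-level crossing in profile segment
    s=p[lo:hi];l=(np.median(s[:3])+np.median(s[-3:]))/2;k=np.where(np.diff(np.sign(s-l)))[0]
    k=k[len(k)//2];return lo+k+(l-s[k])/(s[k+1]-s[k])
def run(f):
    z=np.load(f);im=z['im'].astype(float);n='top';G=im.sum(-1)/3;yl=im[...,2]-im[...,0]
    ms=(yl>35)&(im[...,2]>110); ms[:, :300]=0; ms[:180]=0; ms[235:]=0
    ms[:,375:]=0
    r,c=np.where(ms);print('cheese px rows',r.min(),r.max(),'col max',c.max())
    rr=np.arange(r.min()+3,r.max()-2);E=c.max()
    cc=np.array([cross(im[q,:,2],E-7,E+8) for q in rr])
    P=rays(n,np.c_[cc,rr],.058);print('cheese right top edge y',np.round(P[:,1]*1000,1),'x',P[[0,-1],0])
    # worktop edge from the frame 0 (unobstructed), same camera
    g0=np.load('top0.npz')['im'].astype(float); b=g0[...,0]
    q=np.arange(190,262,4); w=np.array([cross(b[k],366,384) for k in q]);Wp=rays(n,np.c_[w,q],0);print('edge y',np.round(Wp[:,1]*1000,1),np.median(Wp[:,1]))
    q=np.arange(190,233,4); tr=[]
    for k in q:
        s=im[k,:,2]; j=np.where((s[385:460]>80))[0][0]+385; tr.append(cross(s,j-6,j+6))
    Tp=rays(n,np.c_[tr,q],.009);a=np.polyfit(Tp[:,0],Tp[:,1],1);print('tray right end y',np.round(Tp[:,1]*1000,1),'slope deg',np.degrees(np.arctan(a[0])))
    print('remaining mm',1000*(np.mean(P[:,1])-np.median(Wp[:,1])))
import sys;run(sys.argv[1])
E
python3 m.py top6.npz
```

```text
cheese px rows 180 215 col max 374
cheese right top edge y [-490.1 -475.  -475.5 -482.6 -477.1 -473.4 -484.1 -482.2 -485.8 -494.7
 -494.6 -471.  -479.1 -467.8 -494.2 -488.7 -484.1 -489.1 -481.2 -481.1
 -473.8 -480.9 -485.4 -477.2 -468.9 -486.  -475.1 -470.9 -474.3 -465.8] x [0.57925921 0.47431823]
edge y [-492.8 -492.8 -494.6 -493.5 -494.9 -494.8 -494.6 -493.6 -492.9 -492.7
 -492.5 -492.2 -492.3 -495.5 -494.5 -494.5 -493.5 -493.6] -0.4935585244609942
tray right end y [-550.9 -550.6 -550.1 -549.6 -549.4 -548.8 -548.3 -547.9 -551.1 -551.
 -550.4] slope deg -0.10090138563359106
remaining mm 13.226576865411953
```

```bash
sed -i "s/ms=(yl>35).*/ms=(yl>55)\&(im[...,2]>110); ms[:, :330]=0; ms[:195]=0; ms[222:]=0/" m.py; python3 m.py top6.npz; python3 - <<'E'
from h import *
# second view: cheese right end & worktop edge in scene
im=cv2.imread('pics/scene_6.png').astype(int)
m=((im[...,2]-im[...,0]>45)&(im[...,2]>90)); m[:, :290]=0;m[:,345:]=0;m[:140]=0;m[190:]=0
r,c=np.where(m);print(len(r),c.min(),c.max(),r.min(),r.max())
n,l,s,ce=cv2.connectedComponentsWithStats(m.astype(np.uint8));k=1+np.argmax(s[1:,4]);print(s[k])
cs,_=cv2.findContours((l==k).astype(np.uint8),0,1);p=cv2.approxPolyDP(cs[0],1.5,True)[:,0];
for q in p: print(q,np.round(rays('scene',[q],.058)[0]*1000),np.round(rays('scene',[q],.009)[0]*1000))
E
```

```text
cheese px rows 201 214 col max 361
cheese right top edge y [-435.5 -435.  -434.6 -433.6 -432.3 -433.  -434.4 -434.5] x [0.50321864 0.47797432]
edge y [-492.8 -492.8 -494.6 -493.5 -494.9 -494.8 -494.6 -493.6 -492.9 -492.7
 -492.5 -492.2 -492.3 -495.5 -494.5 -494.5 -493.5 -493.6] -0.4935585244609942
tray right end y [-550.9 -550.6 -550.1 -549.6 -549.4 -548.8 -548.3 -547.9 -551.1 -551.
 -550.4] slope deg -0.10090138563359106
remaining mm 59.43837029839422
173 310 328 143 159
[310 143  19  17 173]
[328 147] [ 463. -426.   58.] [ 498. -492.    9.]
[320 143] [ 506. -429.   58.] [ 543. -495.    9.]
[311 149] [ 509. -364.   58.] [ 546. -426.    9.]
[310 159] [ 470. -300.   58.] [ 505. -360.    9.]
[315 158] [ 459. -320.   58.] [ 493. -381.    9.]
```

Request:
arm_command:
  series:
    - [[-4,0,0],0]
    - [[-10,0,0],0]
    - [[-17,0,0],0]
    - [[-25,0,0],0]
    - [[-33,0,0],0]

```text
time_s: 16.45
tool_pos: [0.4787, -0.2346, -0.0122]
tool_rot: [180.0, 0.0, 90.0]
force: [-0.8, 4.4, -0.7]
grip_width: 0.0435
grasp_force: 2.2
```

Request:
arm_command:
  series:
    - [[-7,0,0],0]
    - [[-13,0,0],0]
    - [[-18,0,0],0]
    - [[-21,0,0],0]
    - [[-22,0,0],0]

```text
time_s: 16.95
tool_pos: [0.4785, -0.2563, -0.0122]
tool_rot: [-180.0, 0.0, 89.9]
force: [0.1, 3.9, -0.2]
grip_width: 0.0431
grasp_force: 2.4
```

```bash
python3 - <<'E'
from h import *
im,d=grab('top','7');np.savez('top7.npz',im=im,d=d);o=env.get_obs();print(o['tool_pos'],o['tool_rot'],o['force'])
E
sed -i "s/E-7,E+8/E-5,E+6/" m.py; python3 m.py top7.npz
```

```text
[ 0.47852398 -0.25623281 -0.01214658] [-1.79991384e+02  8.76838138e-03  8.99345174e+01] [-0.46530904  3.32775043 -0.24582564]
cheese px rows 201 214 col max 374
cheese right top edge y [-488.9 -488.5 -488.2 -487.4 -487.  -487.8 -487.8 -487.7] x [0.50312189 0.47788048]
edge y [-492.8 -492.8 -494.6 -493.5 -494.9 -494.8 -494.6 -493.6 -492.9 -492.7
 -492.5 -492.2 -492.3 -495.5 -494.5 -494.5 -493.5 -493.6] -0.4935585244609942
tray right end y [-603.  -604.  -606.  -605.5 -605.1 -604.8 -604.  -603.5 -603.  -602.8
 -606. ] slope deg -0.14012644146106537
remaining mm 5.652532489033579
```

Request:
arm_command:
  series:
    - [[-1.5,0,0],0]
    - [[-3,0,0],0]
    - [[-4,0,0],0]
    - [[-4.5,0,0],0]
    - [[-4.5,0,0],0]

```text
time_s: 17.5
tool_pos: [0.4786, -0.2605, -0.0122]
tool_rot: [180.0, 0.0, 89.9]
force: [-0.4, 4.3, 0.7]
grip_width: 0.0436
grasp_force: 2.1
```

Request:
arm_command:
  series:
    - [[4,0,0],0]
    - [[14,0,0],0]
    - [[28,0,0],0]
    - [[40,0,-10],0]
    - [[45,0,-40],0]

```text
time_s: 18.0
tool_pos: [0.4766, -0.2121, 0.0265]
tool_rot: [-179.7, -0.2, 90.1]
force: [-0.1, 0.5, -0.3]
grip_width: 0.0437
grasp_force: 0.0
```

Request:
arm_command:
  series:
    - [[30,0,-40],0]
    - [[60,0,-80],0]
    - [[90,0,-120],0]
    - [[120,0,-150],0]
    - [[140,0,-160],0]

```text
time_s: 18.5
tool_pos: [0.4807, -0.0722, 0.1917]
tool_rot: [179.7, 0.2, 90.2]
force: [1.6, -0.0, -0.4]
grip_width: 0.0435
grasp_force: 0.0
```

```bash
python3 - <<'E'
from h import *
im,d=grab('top','8');np.savez('top8.npz',im=im,d=d);im2,_=grab('scene','8');o=env.get_obs();print(o['tool_pos'],o['time_s'])
cv2.imwrite('pics/c8.png',np.hstack([cv2.resize(im[100:280,190:430],(400,300)),cv2.resize(im2[110:290,170:410],(400,300))]))
E
python3 m.py top8.npz
```

```text
[ 0.47987544 -0.07183442  0.1896689 ] 18.6
cheese px rows 200 215 col max 374
cheese right top edge y [-489.8 -489.7 -489.  -488.2 -487.6 -488.4 -488.6 -488.4 -488.5 -488.7] x [0.50673202 0.47427807]
edge y [-492.8 -492.8 -494.6 -493.5 -494.9 -494.8 -494.6 -493.6 -492.9 -492.7
 -492.5 -492.2 -492.3 -495.5 -494.5 -494.5 -493.5 -493.6] -0.4935585244609942
tray right end y [-607.9 -610.3 -609.7 -609.1 -608.8 -608.4 -607.7 -607.2 -607.7 -610.2
 -609.8] slope deg -0.06741976853703509
remaining mm 4.859773638560661
```

View pics/c8.png

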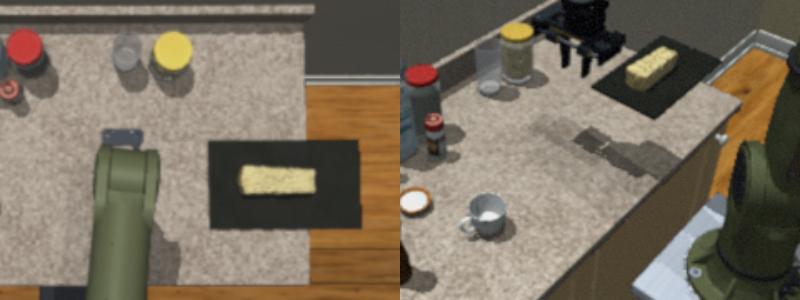

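```bash
sed -i "s/ms\[:,375:\]=0/ms[:,390:]=0/;s/E-5,E+6/E-7,E+7/" m.py; for i in 6 7 8; do python3 m.py top$i.npz | grep -v edge\ y\ ; done; python3 - <<'E'
from h import *
z=np.load('top8.npz')['im'];print(z[208,368:388].tolist())
t,c,W=measure(z,np.load('top8.npz')['d']);print(t[0],np.round(cv2.boxPoints(t[0])),np.round(cv2.boxPoints(c[0])))
E
```

```text
cheese px rows 201 214 col max 361
 -492.5 -492.2 -492.3 -495.5 -494.5 -494.5 -493.5 -493.6] -0.4935585244609942
tray right end y [-550.9 -550.6 -550.1 -549.6 -549.4 -548.8 -548.3 -547.9 -551.1 -551.
 -550.4] slope deg -0.10090138563359106
remaining mm 59.432875288835504
cheese px rows 201 214 col max 376
 -492.5 -492.2 -492.3 -495.5 -494.5 -494.5 -493.5 -493.6] -0.4935585244609942
tray right end y [-603.  -604.  -606.  -605.5 -605.1 -604.8 -604.  -603.5 -603.  -602.8
 -606. ] slope deg -0.14012644146106537
remaining mm 4.9771285605994535
cheese px rows 200 215 col max 377
 -492.5 -492.2 -492.3 -495.5 -494.5 -494.5 -493.5 -493.6] -0.4935585244609942
tray right end y [-607.9 -610.3 -609.7 -609.1 -608.8 -608.4 -607.7 -607.2 -607.7 -610.2
 -609.8] slope deg -0.06741976853703509
remaining mm 0.7712740089350634
[[146, 201, 214], [149, 204, 216], [148, 203, 216], [148, 203, 216], [146, 201, 215], [145, 200, 214], [142, 197, 211], [136, 188, 202], [132, 182, 194], [132, 177, 188], [105, 138, 145], [54, 66, 68], [39, 42, 42], [38, 43, 42], [40, 43, 44], [41, 44, 43], [40, 43, 44], [40, 43, 43], [40, 43, 43], [39, 43, 42]]
((485.1101379394531, -440.92181396484375), (325.08453369140625, 174.7262725830078), 89.9075927734375) [[ 397. -603.]
 [ 572. -604.]
 [ 573. -279.]
 [ 398. -278.]] [[ 456. -495.]
 [ 514. -495.]
 [ 514. -333.]
 [ 457. -333.]]
```

The cheese's right end is within about 1 mm of the edge and the tray is square to about 0.1°. The arm is clear and the bystanders in view look undisturbed, so I'll hand it in.

```bash
python3 -c "
from cell import env
print(env.sign_off())"
```

```text
the job is handed in; nothing more can be done
None
```

I slid the tray square out past the worktop's right-hand edge until the cheese's right end measured level with it (within about 1 mm). The arm was clear of everything, and I handed the job in at about 18.6 s.

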